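# Thread the spacers onto the turbo rotor shaft

### The job

Thread the three steel spacers onto the upright turbine shaft in the fixture, one after another in order of width: the widest first, down onto the wheel's seat, then the middle one, then the narrowest on top. Lower each one along the shaft until it rests flat on what is below, without dropping it and without forcing it (never more than 30 N); the shaft does not stand quite in the middle of its fixture, so feel for it. Leave the bin, the housing and the wrench alone, and let go of everything at the end.

Things in the scene. Friction and masses are not known exactly. Their poses are not given: they have to be found in the camera images.
- fixture: Fixed turbo assembly fixture: grey block 110 x 110 x 24 mm, on it a round dark nest plate (72 mm across) with a turbine wheel whose steel shaft points straight up. Origin: centre of the block's underside, on the bench; z up. Shaft, wheel and nest belong to the fixture. More than 30 N between a spacer or the gripper and the fixture damages it.
- nominal_seat (a point): Point on the block's centre line at the height of the wheel's seat (a flat steel disc 32 mm across), 60 mm above the bench. NOT on the true shaft axis: the nest floats, so the shaft stands clamped up to 6 mm off this line along the block's x and also up to 6 mm along its y, differently each time. It stays there (it yields sideways only at about 80 N).
- nominal_tip (a point): Point on the block's centre line at the height of the shaft's flat tip, 108 mm above the bench; the true tip is off it sideways as the seat is, and must be seen or felt for. The shaft is plain and round, 12 mm in diameter, 48 mm long above the seat, with a 1.5 mm chamfer at the tip. The spacers slide on it with 0.8 mm clearance all round.
- wide_spacer: The wide spacer: a plain dark steel ring 56 mm in outer diameter, 16 mm high, bore 13.6 mm through its middle, about 260 g, lying flat on the bench at the start. Origin: centre of its underside; z is its axis, up.
- middle_spacer: The middle spacer: a plain dark steel ring 44 mm in outer diameter, 14 mm high, bore 13.6 mm through its middle, about 140 g, lying flat on the bench at the start. Origin: centre of its underside; z is its axis, up.
- narrow_spacer: The narrow spacer: a plain dark steel ring 32 mm in outer diameter, 12 mm high, bore 13.6 mm through its middle, about 60 g, lying flat on the bench at the start. Origin: centre of its underside; z is its axis, up.
- parts_bin: Bystander: open red plastic bin of bolts, 150 x 110 x 60 mm; origin at the centre of its underside. Leave alone.
- housing: Bystander: round aluminium compressor housing, 116 mm across, 60 mm high; origin at the centre of its underside. Leave alone.
- wrench: Bystander: steel wrench, 190 mm long, lying flat along its x axis; origin on its underside, near the middle. Leave alone.

How it is judged:
By the outcome, as a careful person would: the job done as asked, in the order asked, and still so for the second after the job is handed in, with the robot touching nothing.
It also fails if it takes over 72 s, if anything falls off the work surface, if the arm or the gripper's body presses on something with over 40 N, if the wrist force passes 120 N, or if a joint passes its speed limit or range.

### The arm

A 6-joint arm with a two-finger parallel gripper is mounted at the origin on the work surface. World frame = base frame: x ahead of the robot, y to its left, z up, the work surface at z = 0. Lengths are in m, angles in rad, forces in N, time in s.
With the tool pointing down it reaches from about 0.35 to 0.775 m from the base axis. Payload 7.3 kg.
Tool frame: the origin (TCP) lies on the centre line of the jaws, within the pads' length; the fingertips stand 17 mm ahead of it and the grasp point (between the pads) lies 2 mm behind it (robot.tcp_to_tips is the distance from the TCP to the fingertips, in m); z points along the fingers, y is the line along which they close (so a half turn about z gives the same grasp; the last joint's range is limited). The gripper opens to 92 mm and grips with 3 to 60 N. Pads are 19 mm wide; open, the fingers measure 130 mm over their backs; the gripper's body (75 mm by 190 mm) begins 47 mm behind the grasp point.
Start: joints at [1.066, 0.342, 1.524, -0, 1.275, -0.146], TCP at [0.184, 0.492, 0.21] pointing down, gripper open.
Joint ranges: [-2.53, 2.53], [-0.77, 2.02], [0.04, 2.7], [-1, 4.14], [0.28, 2.66], [-3.11, 3.11]. Speed limits (rad/s): [2.57, 2.57, 3.14, 3.14, 3.14, 3.14].

### API

Orientations are given as [roll, pitch, yaw] about the fixed x, y, z axes, in that order (R = Rz(yaw) Ry(pitch) Rx(roll)).
In Python, from cell import robot gives the robot as it stands. The module is installed in compiled form; this text tells all that it offers.
- The arm moves only by the tool carry_out, never from a script. Its argument "commands" is a list of rows, each a list of 3 entries, a list of its own where there are three numbers: the shift along the tool's x, y, z in m, then the turn about the tool's z in rad, then the opening, from 0 (shut) to 1 (fully open). In form: [[[dx, dy, dz], yaw, claw], ...]. A call has 1 to 20 rows; each row shifts and turns the commanded pose from where the row before left it, along the tool's axes as they then stand; what a row does not reach is not made up. A row lasts 1/8 s, in which the tool goes at most 62.5 mm and 10.7 degrees, less where a joint would pass 70% of its speed; a pose out of reach is approached as far as the arm can. A call is refused whole if a number of a shift passes 0.0625 or a number of a turn 0.188, either way. A call with a gripper value outside its range is refused whole. The fingers move at their own pace and stop on an object; "newtons" is the grip in N (left out, the last holds). Time passes only in rows, so rows that do not move let the fingers close. It gives the time, the measured TCP pose, the force, the opening and the grip force at its end, in the units of the state.
- robot.observe(): the state, without advancing time (a new reading comes with each control period).
- robot.read_camera(name): name is "scene" or "top"; returns a dict with "pixels" (384x512x3 uint8, red, green, blue), "fx", "fy", "cx", "cy" (pixels), "view" (4x4, takes a point from world to camera coordinates). Camera axes: x right, y up, looking along -z (the intrinsics and any distortion apply to the point x, -y, -z); pixel columns grow to the right and rows downward; lengths in m; the calibration is good to about 2 mm. A picture is of the moment at which its call begins. There is no depth.
- robot.hand_in(): hands the job in; it is judged then, once.
Trained networks look in a picture, given as the dict that the camera call returned (one of the last four; its "shot" number tells which), for a name from the list of things; names that differ only in an ending like _2 or _b are one class to them, and where a whole thing is asked for, a point or a joint stands for the part that bears it (a point fixed in the world has none). Each returns a list of dicts, best first, with "p" (0 to 1); they miss things now and then, are a little off and sometimes report something else, mostly with a low value. They report only what shows in the picture. A call takes as long as a camera call.
- robot.find_in(picture, name): "at" ([column, row] in pixels, amid what is visible of it).
- robot.tip_of(picture, name): "at" ([column, row] in pixels: a listed point, or the origin of a listed thing).
The state is a dict: "time": time; "qpos": joint angles; "qvel": joint speeds; "joint_efforts": joint torques, N m; "tool_pos": TCP position; "tool_rot": TCP orientation; "contact_force": force on the tool from outside, world axes, zero at the start; "torque": the same for the moment, N m; "opening": finger opening in m; "grip_force": force on a finger pad.
Only numpy, scipy, OpenCV 4.12 (cv2) and the standard library are available. Lean on these libraries where they do the work, as an engineer would, in place of code of your own. Each camera call takes 0.05 s, during which the arm holds its last target. There are 200 camera calls.

## Working session

There is one attempt and no reset: what is moved stays moved. The work goes in short steps, Python scripts to look and compute and a tool call to move; the robot and the scene stay as the last step left them, time stands still between calls to the robot, and variables do not carry over. Pictures are saved under pics/ and viewed, at most 10 in all, crops included, and the job is handed in when it is done.

Besides the shell and the picture viewer there is one more tool, called after "Emit:" as name([rows], argument=value, ...), one row to a line, values as JSON. carry_out: Moves the arm, as the interface text tells. Its arguments: {"type":"object","properties":{"commands":{"type":"array"},"newtons":{"type":"number"}},"required":["commands"]}

```bash
mkdir -p pics; cat > h.py <<'E'
import numpy as np, cv2
from cell import robot
def ray(p,uv):
    V=np.array(p["view"]);R=V[:3,:3];t=V[:3,3]
    d=np.array([(uv[0]-p["cx"])/p["fx"],-(uv[1]-p["cy"])/p["fy"],-1])
    return -R.T@t, R.T@d
def atz(p,uv,z):
    o,d=ray(p,uv); return o+d*(z-o[2])/d[2]
def proj(p,X):
    V=np.array(p["view"]);c=V[:3,:3]@np.array(X)+V[:3,3]
    return np.array([p["cx"]+p["fx"]*c[0]/-c[2], p["cy"]+p["fy"]*-c[1]/-c[2]])
def save(p,n): cv2.imwrite(f"pics/{n}.png",p["pixels"][:,:,::-1])
E
python3 - <<'E'
from h import *
np.set_printoptions(precision=4,suppress=True)
H=dict(fixture=.0,nominal_seat=.06,nominal_tip=.108,wide_spacer=0,middle_spacer=0,narrow_spacer=0,parts_bin=0,housing=0,wrench=0)
s=robot.observe(); print({k:s[k] for k in("time","tool_pos","tool_rot","contact_force","opening")})
for c in("top","scene"):
    p=robot.read_camera(c); save(p,c+"0"); print(c,[k for k in p],p["fx"],p["cx"],p["cy"],ray(p,(256,192)))
    for n,z in H.items():
        r=robot.tip_of(p,n)[:2]
        print(n,[(np.round(a["at"],1),round(a["p"],2),atz(p,a["at"],z)[:2]) for a in r])
E
```

```text
{'time': 0.0, 'tool_pos': array([0.1841, 0.4912, 0.2097]), 'tool_rot': array([-3.1401, -0.0002,  2.7828]), 'contact_force': array([ 0.0921, -0.0179, -0.3827]), 'opening': 0.09219576623855877}
top ['pixels', 'fx', 'fy', 'cx', 'cy', 'view', 'shot'] 351.70877748598684 248.1042025221617 191.2585868010375 (array([ 0.4079, -0.0445,  0.897 ]), array([ 0.2466, -0.0251, -0.9691]))
fixture [(array([277.3, 230.5]), 0.63, array([ 0.5323, -0.1175]))]
nominal_seat [(array([275.3, 226.6]), 0.6, array([ 0.5335, -0.1085])), (array([362.6, 170.1]), 0.22, array([ 0.6659, -0.3339]))]
nominal_tip [(array([277.7, 224.5]), 0.83, array([ 0.5308, -0.1105])), (array([276.9, 229.8]), 0.35, array([ 0.5189, -0.108 ]))]
wide_spacer [(array([183.5, 204.4]), 0.94, array([0.6107, 0.123 ]))]
middle_spacer [(array([119.3, 255.3]), 0.54, array([0.4859, 0.2842]))]
narrow_spacer [(array([178. , 261.4]), 0.65, array([0.4648, 0.1359]))]
parts_bin [(array([361.8, 169.1]), 0.84, array([ 0.6873, -0.3529])), (array([177.9, 262.5]), 0.4, array([0.4621, 0.1362]))]
housing [(array([382.6, 279.6]), 0.92, array([ 0.4002, -0.3695]))
[... 397 characters left out ...]
5, array([ 0.5233, -0.1094]))]
nominal_seat [(array([240.7, 188.8]), 0.88, array([ 0.5396, -0.119 ]))]
nominal_tip [(array([244.6, 178.7]), 0.93, array([ 0.5346, -0.1053])), (array([238.5, 187.2]), 0.18, array([ 0.574 , -0.0951]))]
wide_spacer [(array([290.6, 252.6]), 0.64, array([0.6005, 0.1243]))]
middle_spacer [(array([315.3, 224.8]), 0.54, array([0.4678, 0.1201]))]
narrow_spacer [(array([317.8, 224.3]), 0.62, array([0.4613, 0.1249]))]
parts_bin [(array([154.4, 193.9]), 0.57, array([ 0.6954, -0.366 ]))]
housing [(array([218.8, 149.4]), 0.97, array([ 0.3914, -0.361 ]))]
wrench [(array([239.2, 285.9]), 0.82, array([0.7781, 0.0832])), (array([157.8, 191.4]), 0.44, array([ 0.6805, -0.3663]))]
```

View pics/top0.png

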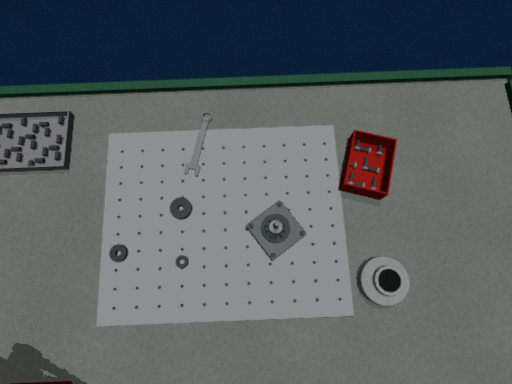

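View pics/scene0.png

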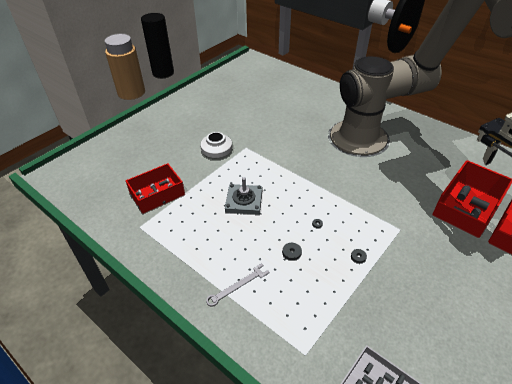

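```bash
cat >> h.py <<'E'
from scipy.optimize import fsolve
def hull_c(p,x,y,z,r,h):
    a=np.linspace(0,2*np.pi,60)
    P=np.array([proj(p,(x+r*np.cos(t),y+r*np.sin(t),zz)) for t in a for zz in(z,z+h)],np.float32)
    m=cv2.moments(cv2.convexHull(P)); return np.array([m["m10"],m["m01"]])/m["m00"], m["m00"]
def blob(p,uv,thr=105,w=22):
    g=cv2.cvtColor(p["pixels"],cv2.COLOR_RGB2GRAY);u,v=int(uv[0])-w,int(uv[1])-w
    S=4;c=cv2.resize(g[v:v+2*w,u:u+2*w],None,fx=S,fy=S,interpolation=cv2.INTER_CUBIC)
    cs,_=cv2.findContours((c<thr).astype(np.uint8),cv2.RETR_EXTERNAL,cv2.CHAIN_APPROX_NONE)
    k=max(cs,key=lambda q:cv2.contourArea(q)-20*np.hypot(*(q.mean((0,1))-w*S)))
    m=cv2.moments(cv2.convexHull(k)); return (np.array([m["m10"],m["m01"]])/m["m00"]+.5)/S-.5+[u,v], m["m00"]/S**2
def ringpos(p,uv,z,r,h,thr=105):
    b,A=blob(p,uv,thr)
    x=fsolve(lambda q:hull_c(p,q[0],q[1],z,r,h)[0]-b,atz(p,uv,z)[:2])
    return x,A,hull_c(p,x[0],x[1],z,r,h)[1]
E
python3 - <<'E'
from h import *
np.set_printoptions(precision=4,suppress=True)
Q=dict(wide=((181,208),(291,251),.028,.016),middle=((119,253),(359,256),.022,.014),narrow=((182,262),(317,223),.016,.012))
T=robot.read_camera("top");S=robot.read_camera("scene")
for n,(a,b,r,h) in Q.items():
    for thr in(80,105,130): print(n,thr,*[ringpos(p,u,0,r,h,thr) for p,u in((T,a),(S,b))])
c=[cv2.resize(p["pixels"][v-38:v+38,u-38:u+38],(400,400),interpolation=cv2.INTER_CUBIC) for p,u,v in((T,276,230),(S,244,192))]
cv2.imwrite("pics/fx.png",np.hstack(c)[:,:,::-1])
E
```

```text
wide 80 (array([0.5997, 0.1285]), 361.875, 399.2833594213007) (array([0.601 , 0.1265]), 264.21875, 307.5632908004336)
wide 105 (array([0.5998, 0.1286]), 392.59375, 399.26849054615013) (array([0.601 , 0.1265]), 277.46875, 307.571169372648)
wide 130 (array([0.5999, 0.1286]), 430.90625, 399.26283784373663) (array([0.6008, 0.1264]), 288.5, 307.463833227288)
middle 80 (array([0.492 , 0.2837]), 243.5, 281.3416489553056) (array([0.492, 0.282]), 166.375, 203.04069251730107)
middle 105 (array([0.492, 0.284]), 267.53125, 281.3750352826901) (array([0.492 , 0.2821]), 174.28125, 203.03911433159374)
middle 130 (array([0.4919, 0.2841]), 300.53125, 281.3908839043579) (array([0.4919, 0.2821]), 183.0, 203.02749019372277)
narrow 80 (array([0.4639, 0.1253]), 119.03125, 144.1592498680111) (array([0.4646, 0.1232]), 66.15625, 92.88373341807164)
narrow 105 (array([0.4639, 0.1255]), 135.90625, 144.1688409363851) (array([0.4643, 0.1231]), 72.375, 92.85452536912635)
narrow 130 (array([0.464 , 0.1256]), 159.0, 144.16566293907817) (array([0.4642, 0.1232]), 78.53125, 92.84966584970243)h.py:26: RuntimeWarning: The iteration is not making good progress, as measured by the 
 improvement from the last ten iterations.
  x=fsolve(lambda q:hull_c(p,q[0],q[1],z,r,h)[0]-b,atz(p,uv,z)[:2])
```

View pics/fx.png

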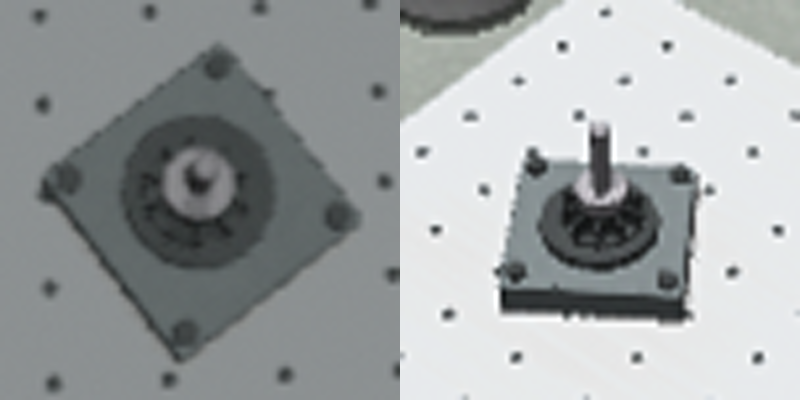

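```bash
python3 - <<'E'
from h import *
np.set_printoptions(precision=4,suppress=True)
T=robot.read_camera("top");S=robot.read_camera("scene")
# seat disc (pinkish: r>b-ish and bright) centroid
for p,(u,v) in((T,(275.5,226.3)),(S,(243.5,189))):
    w=14;c=p["pixels"][int(v)-w:int(v)+w,int(u)-w:int(u)+w].astype(np.float32)
    c=cv2.resize(c,None,fx=4,fy=4,interpolation=cv2.INTER_CUBIC)
    d=c[:,:,0]-c[:,:,1]
    cs,_=cv2.findContours((d>6).astype(np.uint8),cv2.RETR_EXTERNAL,cv2.CHAIN_APPROX_NONE)
    for k in sorted(cs,key=cv2.contourArea)[-2:]:
        m=cv2.moments(cv2.convexHull(k))
        if m["m00"]<50: continue
        b=(np.array([m["m10"],m["m01"]])/m["m00"]+.5)/4-.5+[int(u)-w,int(v)-w]
        print("seat",b,m["m00"]/16,cv2.boundingRect(k),atz(p,b,.06))
for p,s,t in((T,(275.5,226.3),(276.3,222)),(S,(243.5,189.2),(243.5,177.6))): print(atz(p,s,.06),atz(p,t,.108))
X=(.530,-.107)
for p in(T,S): print(proj(p,(*X,.06)),proj(p,(*X,.108)),proj(p,(X[0]+.016,X[1],.06)))
c=cv2.resize(T["pixels"][210:240,260:290],(600,600),interpolation=cv2.INTER_NEAREST)
cv2.imwrite("pics/fx2.png",c[:,:,::-1])
E
```

```text
[ 0.5342 -0.109   0.06  ] [ 0.5367 -0.1077  0.108 ]
[ 0.5354 -0.111   0.06  ] [ 0.5331 -0.1111  0.108 ]
[274.7797 228.0733] [276.1806 224.9279] [274.387  221.4571]
[245.5999 188.8393] [245.1736 177.6497] [242.2327 191.6323]
```

View pics/fx2.png

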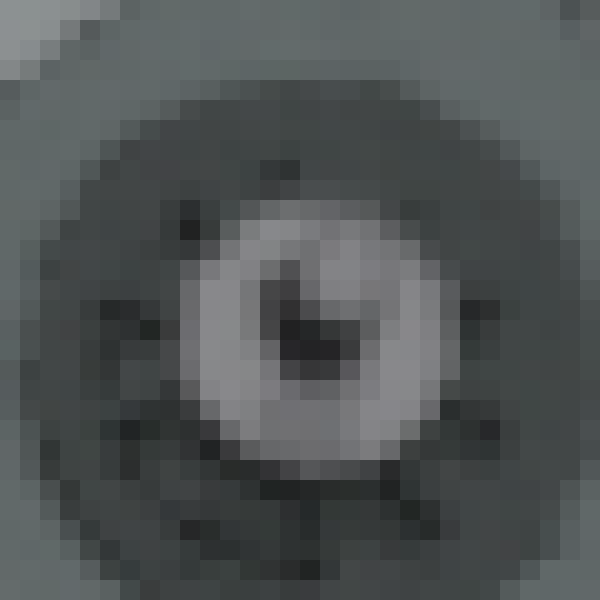

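Emit:
carry_out([
  [[0, 0, 0], -0.1794, 1],
  [[0, 0, 0], -0.1794, 1],
], newtons=25)

```text
time: 1.45
tool_pos: [0.1843, 0.4916, 0.2103]
tool_rot: [3.141, 0.0, -3.136]
contact_force: [-0.0, -0.0, -0.3]
opening: 0.0918
grip_force: 0.0
```

Emit:
carry_out([
  [[-0.0347, -0.0303, 0.005], 0, 1],
  [[-0.0347, -0.0303, 0.01], 0, 1],
  [[-0.0347, -0.0303, 0.01], 0, 1],
  [[-0.0347, -0.0303, 0.01], 0, 1],
  [[-0.0347, -0.0303, 0.01], 0, 1],
  [[-0.0347, -0.0303, 0.015], 0, 1],
  [[-0.0347, -0.0303, 0.015], 0, 1],
  [[-0.0347, -0.0303, 0.015], 0, 1],
  [[-0.0347, -0.0303, 0.015], 0, 1],
  [[-0.0347, -0.0303, 0.015], 0, 1],
  [[-0.0347, -0.0303, 0.015], 0, 1],
  [[-0.0347, -0.0303, 0.01], 0, 1],
  [[0, 0, 0.005], 0, 1],
  [[0, 0, 0], 0, 1],
])

```text
time: 3.2
tool_pos: [0.5999, 0.1282, 0.0596]
tool_rot: [3.141, -0.002, 3.141]
contact_force: [0.0, 0.5, 0.7]
opening: 0.0922
grip_force: 0.0
```

Emit:
carry_out([
  [[-0.0004, -0.0007, 0.02], 0, 1],
  [[0, 0, 0.0196], 0, 1],
  [[0, 0, 0], 0, 0.5],
  [[0, 0, 0], 0, 0.5],
  [[0, 0, 0], 0, 0.5],
  [[0, 0, 0], 0, 0.5],
  [[0, 0, 0], 0, 0.5],
  [[0, 0, 0], 0, 0.5],
], newtons=25)

```text
time: 4.2
tool_pos: [0.6012, 0.1273, 0.0208]
tool_rot: [3.141, 0.0, 3.141]
contact_force: [0.5, 0.3, -0.6]
opening: 0.0465
grip_force: 0.0
```

```bash
python3 - <<'E'
from h import *
p=robot.read_camera("scene");T=robot.read_camera("top")
X=robot.observe()["tool_pos"];print(X,robot.observe()["opening"])
a=p["pixels"][200:300,240:340];b=T["pixels"][158:258,131:231]
cv2.imwrite("pics/g1.png",np.hstack([cv2.resize(q,(400,400)) for q in(a,b)])[:,:,::-1])
E
```

```text
[0.60113653 0.12725848 0.02071148] 0.04599161583917354
```

View pics/g1.png

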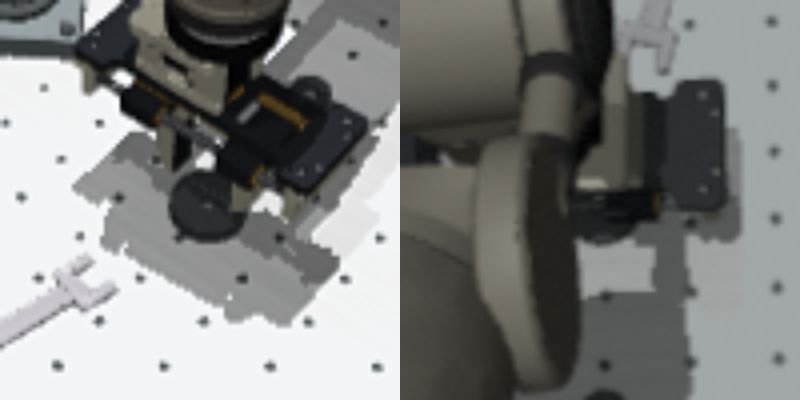

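Emit:
carry_out([
  [[0, 0, 0], 0, 1],
  [[0, 0, 0], 0, 1],
  [[0, 0, 0], 0, 1],
  [[0, 0, 0], 0, 1],
  [[0, 0, -0.03], 0, 1],
  [[0, 0, -0.05], 0, 1],
  [[0.05, 0, -0.05], 0, 1],
  [[0.06, 0, 0], 0, 1],
  [[0.05, 0, 0], 0, 1],
  [[0, 0, 0], 0, 1],
])

```text
time: 5.55
tool_pos: [0.4434, 0.1274, 0.1451]
tool_rot: [-3.142, -0.002, -3.141]
contact_force: [0.2, -0.2, 0.4]
opening: 0.0916
grip_force: 0.0
```

```bash
python3 - <<'E'
from h import *
p=robot.read_camera("scene");T=robot.read_camera("top")
print(ringpos(p,(291,251),0,.028,.016),ringpos(T,(181,211),0,.028,.016))
a=p["pixels"][200:300,240:340];b=T["pixels"][158:258,131:231]
cv2.imwrite("pics/g2.png",np.hstack([cv2.resize(q,(400,400)) for q in(a,b)])[:,:,::-1])
E
```

```text
(array([0.60093965, 0.12652077]), 274.59375, 307.5465481542051) (array([0.5997822 , 0.12853991]), 382.1875, 399.2712115459144)
```

View pics/g2.png

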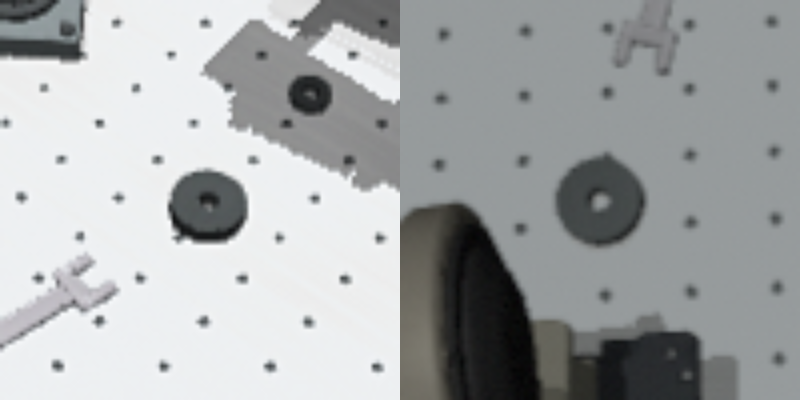

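```bash
python3 - <<'E'
from h import *
np.set_printoptions(precision=4,suppress=True)
print(robot.tcp_to_tips,[a for a in dir(robot) if a[0]!='_'])
p=robot.read_camera("scene")
for s in(-.023,.023): print(proj(p,(.6012,.1273+s,.0038)),proj(p,(.6012,.1273+s,.0208)),proj(p,(.6012,.1273+s,.04)))
s=robot.observe();X=s["tool_pos"];print(X,s["tool_rot"])
im=p["pixels"].copy()
q=[proj(p,X+[0,y,-.017]) for y in(-.046,.046)];print(q)
u,v=np.mean(q,0).astype(int);c=cv2.resize(im[v-50:v+50,u-60:u+60],(720,600),interpolation=cv2.INTER_NEAREST)
for a in q: cv2.drawMarker(c,tuple(int(k) for k in ((a-[u-60,v-50]+.5)*6)),(255,0,0),0,14,1)
cv2.imwrite("pics/tips.png",c[:,:,::-1])
E
```

```text
0.017 ['IKError', 'find_in', 'hand_in', 'observe', 'read_camera', 'tcp_to_tips', 'tip_of']
[284.9861 248.4137] [285.2423 244.8405] [285.5382 240.713 ]
[297.8695 256.6934] [298.269  253.1441] [298.7307 249.0425]
[0.4484 0.1274 0.1454] [3.1413 0.0022 3.1416]
[array([312.2657, 185.8047]), array([339.4804, 200.3508])]
```

View pics/tips.png

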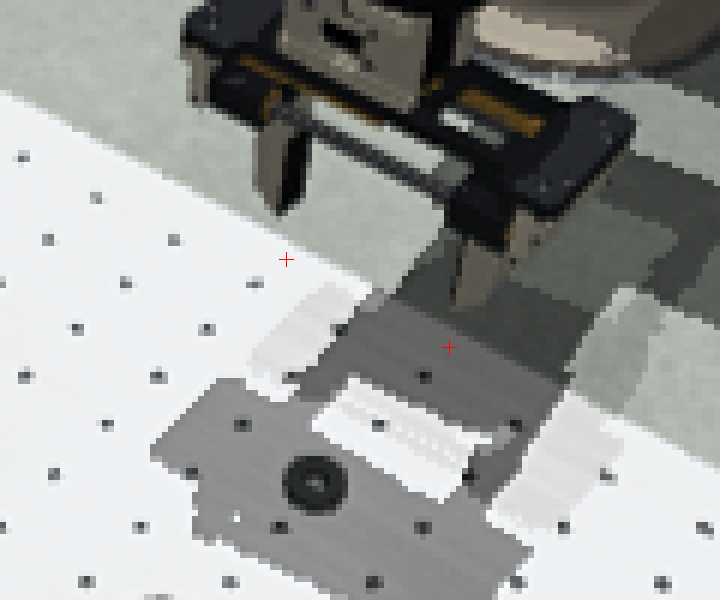

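Emit:
carry_out([
  [[-0.05, 0, 0.02], 0, 1],
  [[-0.06, 0, 0.03], 0, 1],
  [[-0.05, 0, 0.05], 0, 1],
  [[0, 0, 0.02], 0, 1],
  [[0, 0, 0.01], 0, 1],
  [[0, 0, 0.005], 0, 1],
  [[0, 0, 0], 0, 1],
])

```text
time: 6.58
tool_pos: [0.5975, 0.1274, 0.0186]
tool_rot: [3.141, 0.001, -3.141]
contact_force: [0.4, 0.2, 0.5]
opening: 0.0919
grip_force: 0.0
```

```bash
python3 - <<'E'
from h import *
np.set_printoptions(precision=4,suppress=True)
p=robot.read_camera("scene");s=robot.observe();X=s["tool_pos"];print(X,s["tool_rot"],s["contact_force"])
q=[proj(p,X+[0,y,-.017+d]) for d in (0,.02) for y in(-.046,.046)]
u,v=290,245;c=cv2.resize(p["pixels"][v-50:v+50,u-60:u+60],(720,600),interpolation=cv2.INTER_NEAREST)
for a in q: cv2.drawMarker(c,tuple(int(k) for k in ((a-[u-60,v-50]+.5)*6)),(255,0,0),0,14,1)
cv2.imwrite("pics/tips2.png",c[:,:,::-1])
E
```

```text
[0.5976 0.1274 0.0189] [ 3.1414  0.002  -3.1415] [ 0.703   0.3499 -0.2799]
```

View pics/tips2.png

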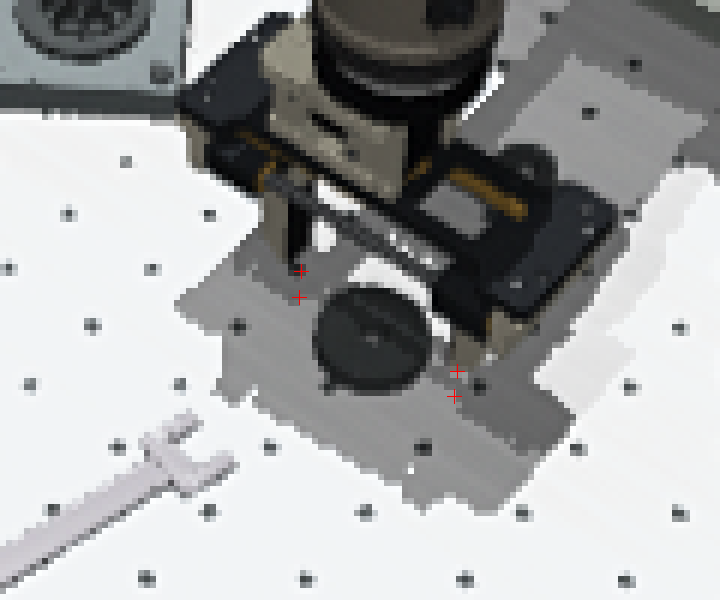

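Emit:
carry_out([
  [[-0.002, 0, 0.005], 0, 1],
  [[0, 0, 0.004], 0, 1],
  [[0, 0, 0.003], 0, 1],
  [[0, 0, 0], 0, 1],
])

```text
time: 7.12
tool_pos: [0.5988, 0.1273, 0.0054]
tool_rot: [3.142, -0.001, 3.142]
contact_force: [0.4, 0.2, 0.0]
opening: 0.0917
grip_force: 0.0
```

Emit:
carry_out([
  [[0, 0, 0.002], 0, 1],
  [[0, 0, 0.001], 0, 1],
])

```text
time: 7.38
tool_pos: [0.599, 0.1273, 0.0027]
tool_rot: [3.142, -0.0, -3.142]
contact_force: [-0.6, -0.8, -0.2]
opening: 0.0917
grip_force: 0.0
```

Emit:
carry_out([
  [[0, 0, 0.002], 0, 1],
  [[0, 0, 0.001], 0, 1],
])

```text
time: 7.62
tool_pos: [0.599, 0.1273, -0.0004]
tool_rot: [3.142, -0.0, 3.142]
contact_force: [-1.1, 0.6, 0.8]
opening: 0.092
grip_force: 0.0
```

Emit:
carry_out([
  [[0, 0, 0.001], 0, 1],
  [[0, 0, 0.001], 0, 1],
])

```text
time: 7.88
tool_pos: [0.5991, 0.1273, -0.0023]
tool_rot: [3.142, 0.0, -3.142]
contact_force: [0.3, 0.2, 0.3]
opening: 0.0917
grip_force: 0.0
```

Emit:
carry_out([
  [[0, 0, 0.001], 0, 1],
  [[0, 0, 0.001], 0, 1],
])

```text
time: 8.12
tool_pos: [0.5991, 0.1273, -0.0043]
tool_rot: [3.142, 0.0, -3.142]
contact_force: [1.3, 1.1, -0.0]
opening: 0.092
grip_force: 0.0
```

Emit:
carry_out([
  [[0, 0, 0], 0, 0.5],
  [[0, 0, 0], 0, 0.5],
  [[0, 0, 0], 0, 0.5],
  [[0, 0, 0], 0, 0.5],
  [[0, 0, 0], 0, 0.5],
])

```text
time: 8.75
tool_pos: [0.5991, 0.1274, -0.0042]
tool_rot: [3.141, 0.0, -3.142]
contact_force: [-0.5, 0.7, 0.8]
opening: 0.0542
grip_force: 25.0
```

Emit:
carry_out([
  [[0, 0, 0], 0, 1],
  [[0, 0, 0], 0, 1],
  [[0, 0, 0], 0, 1],
  [[0, 0, 0], 0, 1],
  [[0, 0, 0], 0.1746, 1],
  [[0, 0, 0], 0.1746, 1],
  [[0, 0, 0], 0.1746, 1],
  [[0, 0, 0], 0.1746, 1],
  [[0, 0, 0], 0.1746, 1],
  [[0, 0, 0], 0.1746, 1],
  [[0, 0, 0], 0.1746, 1],
  [[0, 0, 0], 0.1746, 1],
  [[0, 0, 0], 0.174, 1],
  [[0, 0, 0], 0, 1],
])

```text
time: 10.5
tool_pos: [0.5991, 0.1273, -0.0042]
tool_rot: [3.141, -0.0, 1.572]
contact_force: [-0.5, -0.1, 0.1]
opening: 0.0919
grip_force: 0.0
```

Emit:
carry_out([
  [[0, 0, 0], 0, 0.5],
  [[0, 0, 0], 0, 0.5],
  [[0, 0, 0], 0, 0.5],
  [[0, 0, 0], 0, 0.5],
  [[0, 0, 0], 0, 0.5],
])

```text
time: 11.12
tool_pos: [0.5992, 0.1273, -0.0042]
tool_rot: [3.141, -0.0, 1.571]
contact_force: [0.8, 0.3, -0.0]
opening: 0.054
grip_force: 25.0
```

```bash
python3 - <<'E'
from h import *
np.set_printoptions(precision=4,suppress=True)
p=robot.read_camera("scene");T=robot.read_camera("top")
print(robot.observe()["tool_pos"])
a=p["pixels"][200:300,240:340];b=T["pixels"][158:258,131:231]
cv2.imwrite("pics/g3.png",np.hstack([cv2.resize(q,(400,400)) for q in(a,b)])[:,:,::-1])
for q,n in((p,"scene"),(T,"top")): print(n,[(a["at"],round(a["p"],2)) for a in robot.find_in(q,"wide_spacer")[:2]])
E
```

```text
[ 0.5992  0.1273 -0.0042]
scene [([296.4, 255.8], 0.61)]
top [([194.7, 202.0], 0.58)]
```

View pics/g3.png

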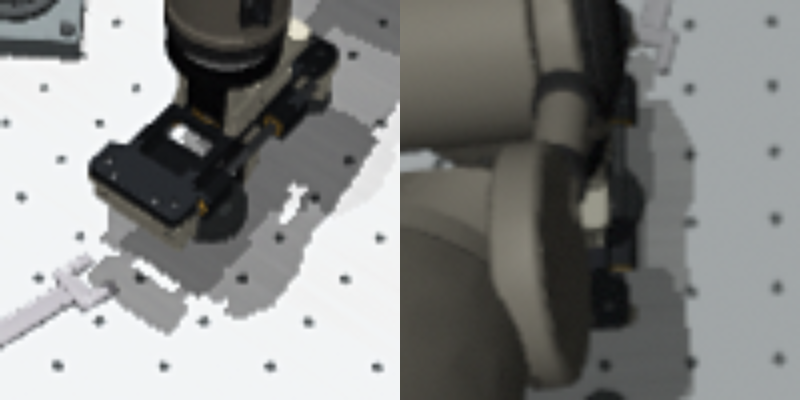

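Emit:
carry_out([
  [[0, 0, 0], 0, 1],
  [[0, 0, 0], 0, 1],
  [[0, 0, 0], 0, 1],
  [[0, 0, -0.03], 0, 1],
  [[0, 0, -0.06], 0, 1],
  [[0, -0.06, 0], 0, 1],
  [[0, -0.06, 0], 0, 1],
  [[0, -0.06, 0], 0, 1],
  [[0, 0, 0], 0, 1],
])

```text
time: 12.45
tool_pos: [0.4132, 0.1272, 0.0852]
tool_rot: [-3.136, 0.001, 1.572]
contact_force: [0.7, 0.4, 0.6]
opening: 0.0919
grip_force: 0.0
```

```bash
python3 - <<'E'
from h import *
np.set_printoptions(precision=4,suppress=True)
p=robot.read_camera("scene");T=robot.read_camera("top")
for n,r,h,a,b in(("wide",.028,.016,(291,251),(181,209)),("mid",.022,.014,(359,256),(119,253))):
  for t in(80,105): print(n,blob(p,a,t)[0],ringpos(p,a,0,r,h,t),blob(T,b,t)[0],ringpos(T,b,0,r,h,t))
print(robot.observe()["tool_pos"])
E
```

```text
wide [291.2451 255.0988] (array([0.6111, 0.1338]), 136.9375, 313.3557670793962) [180.7938 208.1546] (array([0.5992, 0.1282]), 356.34375, 399.36671542644035)
wide [291.3753 251.4985] (array([0.6007, 0.1266]), 277.625, 307.4812295171432) [180.7185 208.1275] (array([0.5993, 0.1284]), 383.6875, 399.36916086811107)
mid [357.2909 257.1127] (array([0.497 , 0.2819]), 124.46875, 204.08469494618475) [123.3888 256.0845] (array([0.4831, 0.2711]), 842.625, 281.84534572955454)
mid [358.235 255.998] (array([0.4919, 0.282 ]), 172.375, 203.00217720516957) [119.7305 258.9452] (array([0.4764, 0.2799]), 1209.21875, 284.2607418448315)
[0.4197 0.1275 0.0864]
```

Emit:
carry_out([
  [[0, 0.06, 0], 0, 1],
  [[0, 0.06, 0], 0, 1],
  [[0, 0.06, 0], 0, 1],
  [[0, 0, 0.03], 0, 1],
  [[0, 0, 0.04], 0, 1],
  [[0, 0, 0.02], 0, 1],
  [[0, 0, 0], 0, 1],
  [[0, 0, 0], 0, 0.5],
  [[0, 0, 0], 0, 0.5],
  [[0, 0, 0], 0, 0.5],
  [[0, 0, 0], 0, 0.5],
  [[0, 0, 0], 0, 0.5],
])

```text
time: 14.05
tool_pos: [0.5992, 0.1274, -0.0037]
tool_rot: [3.141, -0.0, 1.571]
contact_force: [-0.6, 0.3, 2.8]
opening: 0.0542
grip_force: 25.0
```

Emit:
carry_out([
  [[0, 0, -0.01], 0, 0.5],
  [[0, 0, -0.03], 0, 0.5],
  [[0, 0, -0.04], 0, 0.5],
  [[0, 0, -0.04], 0, 0.5],
  [[-0.0273, -0.0051, -0.01], 0, 0.5],
  [[-0.03, -0.01, 0], 0, 0.5],
  [[-0.03, -0.01, 0], 0, 0.5],
  [[-0.03, -0.01, 0], 0, 0.5],
  [[-0.03, -0.01, 0], 0, 0.5],
  [[-0.03, -0.01, 0], 0, 0.5],
  [[-0.03, -0.01, 0], 0, 0.5],
  [[-0.03, 0, 0], 0, 0.5],
  [[0, 0, 0], 0, 0.5],
  [[0, 0, 0], 0, 0.5],
])

```text
time: 15.8
tool_pos: [0.5337, -0.1095, 0.1257]
tool_rot: [-3.141, -0.001, 1.571]
contact_force: [-0.6, 0.5, -4.1]
opening: 0.054
grip_force: 25.0
```

Emit:
carry_out([
  [[-0.0005, 0.0003, 0.01], 0, 0.5],
  [[0, 0, 0.006], 0, 0.5],
  [[0, 0, 0.003], 0, 0.5],
  [[0, 0, 0], 0, 0.5],
  [[0, 0, 0.002], 0, 0.5],
  [[0, 0, 0.001], 0, 0.5],
  [[0, 0, 0], 0, 0.5],
])

```text
time: 16.68
tool_pos: [0.5342, -0.1105, 0.1038]
tool_rot: [3.142, -0.0, 1.571]
contact_force: [0.2, -0.2, -3.6]
opening: 0.0542
grip_force: 25.0
```

Emit:
carry_out([
  [[0, 0, 0.001], 0, 0.5],
  [[0, 0, 0.0005], 0, 0.5],
])

```text
time: 16.92
tool_pos: [0.5343, -0.1105, 0.1023]
tool_rot: [3.141, -0.0, 1.571]
contact_force: [-1.0, -0.0, -4.0]
opening: 0.0541
grip_force: 25.0
```

Emit:
carry_out([
  [[0, 0, 0.001], 0, 0.5],
  [[0, 0, 0.0005], 0, 0.5],
])

```text
time: 17.18
tool_pos: [0.5342, -0.1105, 0.1006]
tool_rot: [-3.141, -0.0, 1.571]
contact_force: [0.5, -0.3, -3.0]
opening: 0.0543
grip_force: 25.0
```

Emit:
carry_out([
  [[0, 0, 0.0015], 0, 0.5],
  [[0, 0, 0.001], 0, 0.5],
])

```text
time: 17.42
tool_pos: [0.5342, -0.1105, 0.0981]
tool_rot: [-3.141, -0.0, 1.571]
contact_force: [-0.1, -1.5, -3.1]
opening: 0.0543
grip_force: 25.0
```

Emit:
carry_out([
  [[0, 0, 0.0015], 0, 0.5],
  [[0, 0, 0.001], 0, 0.5],
])

```text
time: 17.68
tool_pos: [0.5342, -0.1104, 0.0956]
tool_rot: [-3.142, -0.0, 1.571]
contact_force: [0.4, 0.7, -3.0]
opening: 0.0536
grip_force: 25.0
```

Emit:
carry_out([
  [[0, 0, 0.0015], 0, 0.5],
  [[0, 0, 0.0015], 0, 0.5],
  [[0, 0, 0], 0, 0.5],
])

```text
time: 18.05
tool_pos: [0.5342, -0.1104, 0.0926]
tool_rot: [-3.141, -0.0, 1.571]
contact_force: [0.3, 0.3, -3.4]
opening: 0.054
grip_force: 25.0
```

Emit:
carry_out([
  [[0, 0, 0.002], 0, 0.5],
  [[0, 0, 0.002], 0, 0.5],
  [[0, 0, 0], 0, 0.5],
])

```text
time: 18.42
tool_pos: [0.5341, -0.1105, 0.0885]
tool_rot: [-3.141, -0.0, 1.571]
contact_force: [-0.3, -0.3, -3.5]
opening: 0.0541
grip_force: 25.0
```

Emit:
carry_out([
  [[0, 0, 0.003], 0, 0.5],
  [[0, 0, 0.002], 0, 0.5],
])

```text
time: 18.68
tool_pos: [0.5342, -0.1105, 0.0835]
tool_rot: [-3.141, -0.0, 1.571]
contact_force: [-0.2, 0.5, -3.7]
opening: 0.054
grip_force: 25.0
```

Emit:
carry_out([
  [[0, 0, 0.003], 0, 0.5],
  [[0, 0, 0.002], 0, 0.5],
])

```text
time: 18.92
tool_pos: [0.5342, -0.1105, 0.0785]
tool_rot: [-3.141, -0.0, 1.571]
contact_force: [-0.5, -0.5, -2.8]
opening: 0.054
grip_force: 25.0
```

Emit:
carry_out([
  [[0, 0, 0.003], 0, 0.5],
  [[0, 0, 0.003], 0, 0.5],
])

```text
time: 19.18
tool_pos: [0.5342, -0.1105, 0.0725]
tool_rot: [3.142, -0.0, 1.571]
contact_force: [-0.0, -0.3, -3.1]
opening: 0.0538
grip_force: 25.0
```

Emit:
carry_out([
  [[0, 0, 0.003], 0, 0.5],
  [[0, 0, 0.003], 0, 0.5],
])

```text
time: 19.42
tool_pos: [0.5343, -0.1105, 0.0666]
tool_rot: [3.142, -0.0, 1.571]
contact_force: [-0.0, -0.4, -2.6]
opening: 0.0541
grip_force: 25.0
```

Emit:
carry_out([
  [[0, 0, 0.003], 0, 0.5],
  [[0, 0, 0.003], 0, 0.5],
  [[0, 0, 0], 0, 0.5],
])

```text
time: 19.8
tool_pos: [0.5341, -0.1104, 0.0605]
tool_rot: [-3.141, -0.0, 1.571]
contact_force: [0.2, -0.0, -3.8]
opening: 0.0539
grip_force: 25.0
```

Emit:
carry_out([
  [[0, 0, 0.0015], 0, 0.5],
  [[0, 0, 0.001], 0, 0.5],
  [[0, 0, 0], 0, 0.5],
])

```text
time: 20.18
tool_pos: [0.5342, -0.1105, 0.0582]
tool_rot: [-3.142, -0.0, 1.571]
contact_force: [0.0, 0.3, -2.7]
opening: 0.0539
grip_force: 25.0
```

Emit:
carry_out([
  [[0, 0, 0.001], 0, 0.5],
  [[0, 0, 0], 0, 0.5],
])

```text
time: 20.42
tool_pos: [0.5342, -0.1105, 0.0572]
tool_rot: [-3.142, -0.0, 1.571]
contact_force: [0.3, -0.6, -3.4]
opening: 0.0541
grip_force: 25.0
```

Emit:
carry_out([
  [[0, 0, 0.0007], 0, 0.5],
  [[0, 0, 0], 0, 0.5],
])

```text
time: 20.68
tool_pos: [0.5342, -0.1105, 0.0565]
tool_rot: [-3.142, -0.0, 1.571]
contact_force: [-1.2, -0.2, -3.0]
opening: 0.0542
grip_force: 25.0
```

Emit:
carry_out([
  [[0, 0, 0.0006], 0, 0.5],
  [[0, 0, 0], 0, 0.5],
])

```text
time: 20.92
tool_pos: [0.5343, -0.1105, 0.0563]
tool_rot: [3.141, 0.0, 1.571]
contact_force: [-1.0, 0.9, 0.4]
opening: 0.0539
grip_force: 25.0
```

Emit:
carry_out([
  [[0, 0, 0.0004], 0, 0.5],
  [[0, 0, 0], 0, 0.5],
])

```text
time: 21.18
tool_pos: [0.5343, -0.1105, 0.0562]
tool_rot: [3.141, 0.0, 1.571]
contact_force: [-3.5, 1.0, 4.9]
opening: 0.0542
grip_force: 25.0
```

Emit:
carry_out([
  [[0, 0, 0], 0, 1],
  [[0, 0, 0], 0, 1],
  [[0, 0, 0], 0, 1],
  [[0, 0, 0], 0, 1],
  [[0, 0, -0.01], 0, 1],
  [[0, 0, -0.02], 0, 1],
  [[0, 0, -0.03], 0, 1],
  [[0, 0, -0.02], 0, 1],
])

```text
time: 22.18
tool_pos: [0.5348, -0.1107, 0.1377]
tool_rot: [3.139, 0.001, 1.571]
contact_force: [0.4, 0.2, -0.0]
opening: 0.092
grip_force: 0.0
```

Emit:
carry_out([
  [[0.0437, -0.0048, 0], 0, 1],
  [[0.0437, -0.0048, 0], 0, 1],
  [[0.0437, -0.0048, 0], 0, 1],
  [[0.0437, -0.0048, 0.005], 0, 1],
  [[0.0437, -0.0048, 0.01], 0, 1],
  [[0.0437, -0.0048, 0.01], 0, 1],
  [[0.0437, -0.0048, 0.01], 0, 1],
  [[0.0437, -0.0048, 0.01], 0, 1],
  [[0.0437, -0.0048, 0.01], 0, 1],
  [[0, 0, 0.03], 0, 1],
  [[0, 0, 0.01], 0, 1],
  [[0, 0, 0], 0, 1],
])

```text
time: 23.68
tool_pos: [0.491, 0.2823, 0.0406]
tool_rot: [-3.141, 0.0, 1.57]
contact_force: [0.0, -0.1, 0.0]
opening: 0.092
grip_force: 0.0
```

Emit:
carry_out([
  [[0, 0, 0.02], 0, 1],
  [[0, 0, 0.02], 0, 1],
  [[0, 0, 0.003], 0, 1],
  [[0, 0, 0], 0, 0.38],
  [[0, 0, 0], 0, 0.38],
  [[0, 0, 0], 0, 0.38],
  [[0, 0, 0], 0, 0.38],
  [[0, 0, 0], 0, 0.38],
  [[0, 0, 0], 0, 0.38],
])

```text
time: 24.8
tool_pos: [0.4914, 0.283, -0.0021]
tool_rot: [3.141, -0.0, 1.571]
contact_force: [-1.3, -0.3, 1.4]
opening: 0.0373
grip_force: 0.7
```

Emit:
carry_out([
  [[0, 0, 0], 0, 0.8],
  [[0, 0, 0], 0, 0.8],
  [[0, 0, 0], 0, 0.8],
  [[0, 0, 0], -0.1746, 0.8],
  [[0, 0, 0], -0.1746, 0.8],
  [[0, 0, 0], -0.1746, 0.8],
  [[0, 0, 0], -0.1746, 0.8],
  [[0, 0, 0], -0.1746, 0.8],
  [[0, 0, 0], -0.1746, 0.8],
  [[0, 0, 0], -0.1746, 0.8],
  [[0, 0, 0], -0.1746, 0.8],
  [[0, 0, 0], -0.174, 0.8],
  [[0, 0, 0], 0, 0.38],
  [[0, 0, 0], 0, 0.38],
  [[0, 0, 0], 0, 0.38],
  [[0, 0, 0], 0, 0.38],
  [[0, 0, 0], 0, 0.38],
])

```text
time: 26.92
tool_pos: [0.4913, 0.2829, -0.0021]
tool_rot: [3.141, 0.001, 3.141]
contact_force: [0.3, 0.5, 2.5]
opening: 0.0356
grip_force: 1.4
```

Emit:
carry_out([
  [[0, 0, -0.001], 0, 1],
  [[0, 0, 0], 0, 1],
  [[0, 0, 0], 0, 1],
  [[0, 0, 0], 0, 1],
  [[0, 0, 0], 0, 1],
  [[0, 0, 0.007], 0, 1],
  [[0, 0, 0.003], 0, 1],
  [[0, 0, 0], 0, 1],
])

```text
time: 27.92
tool_pos: [0.4907, 0.2827, -0.0119]
tool_rot: [-3.141, -0.001, -3.142]
contact_force: [0.3, -0.4, 0.2]
opening: 0.0918
grip_force: 0.0
```

Emit:
carry_out([
  [[0, 0, 0.001], 0, 1],
  [[0, 0, 0], 0, 0.38],
  [[0, 0, 0], 0, 0.38],
  [[0, 0, 0], 0, 0.38],
  [[0, 0, 0], 0, 0.38],
  [[0, 0, 0], 0, 0.38],
  [[0, 0, 0], 0, 0.38],
])

```text
time: 28.8
tool_pos: [0.4911, 0.2828, -0.0124]
tool_rot: [3.142, 0.0, 3.142]
contact_force: [-0.7, 0.0, 0.2]
opening: 0.0428
grip_force: 25.0
```

Emit:
carry_out([
  [[0, 0, 0], 0, 0.8],
  [[0, 0, 0], 0, 0.8],
  [[0, 0, 0], 0, 0.8],
  [[0, 0, 0], 0.1746, 0.8],
  [[0, 0, 0], 0.1746, 0.8],
  [[0, 0, 0], 0.1746, 0.8],
  [[0, 0, 0], 0.1746, 0.8],
  [[0, 0, 0], 0.1746, 0.8],
  [[0, 0, 0], 0.1746, 0.8],
  [[0, 0, 0], 0.1746, 0.8],
  [[0, 0, 0], 0.1746, 0.8],
  [[0, 0, 0], 0.174, 0.8],
  [[0, 0, 0], 0, 0.38],
  [[0, 0, 0], 0, 0.38],
  [[0, 0, 0], 0, 0.38],
  [[0, 0, 0], 0, 0.38],
  [[0, 0, 0], 0, 0.38],
])

```text
time: 30.92
tool_pos: [0.4911, 0.2828, -0.0124]
tool_rot: [3.141, -0.0, 1.571]
contact_force: [0.5, 0.2, -0.2]
opening: 0.0425
grip_force: 25.0
```

Emit:
carry_out([
  [[0, 0, -0.01], 0, 0.38],
  [[0, 0, -0.03], 0, 0.38],
  [[-0.0437, 0.0048, -0.04], 0, 0.38],
  [[-0.0437, 0.0048, -0.037], 0, 0.38],
  [[-0.0437, 0.0048, 0], 0, 0.38],
  [[-0.0437, 0.0048, 0], 0, 0.38],
  [[-0.0437, 0.0048, 0], 0, 0.38],
  [[-0.0437, 0.0048, 0], 0, 0.38],
  [[-0.0437, 0.0048, 0], 0, 0.38],
  [[-0.0437, 0.0048, 0], 0, 0.38],
  [[-0.0437, 0.0048, 0], 0, 0.38],
  [[0, 0, 0], 0, 0.38],
  [[0, 0, 0], 0, 0.38],
  [[0, 0, 0], 0, 0.38],
])

```text
time: 32.67
tool_pos: [0.5341, -0.1093, 0.1047]
tool_rot: [-3.141, -0.0, 1.572]
contact_force: [-0.0, -0.8, -1.6]
opening: 0.0429
grip_force: 25.0
```

Emit:
carry_out([
  [[-0.0008, 0, 0.004], 0, 0.38],
  [[0, 0, 0.003], 0, 0.38],
  [[0, 0, 0.001], 0, 0.38],
])

```text
time: 33.05
tool_pos: [0.534, -0.1109, 0.0962]
tool_rot: [-3.141, -0.0, 1.571]
contact_force: [-0.5, 0.2, -0.7]
opening: 0.0426
grip_force: 25.0
```

Emit:
carry_out([
  [[0, 0, 0.001], 0, 0.38],
  [[0, 0, 0.001], 0, 0.38],
])

```text
time: 33.3
tool_pos: [0.5343, -0.1113, 0.0945]
tool_rot: [3.141, -0.0, 1.571]
contact_force: [-0.4, 0.6, -0.8]
opening: 0.043
grip_force: 25.0
```

Emit:
carry_out([
  [[0, 0, 0.001], 0, 0.38],
  [[0, 0, 0.001], 0, 0.38],
])

```text
time: 33.55
tool_pos: [0.5342, -0.1111, 0.0925]
tool_rot: [3.142, -0.0, 1.571]
contact_force: [-0.1, 2.1, -0.8]
opening: 0.0428
grip_force: 25.0
```

Emit:
carry_out([
  [[0, 0, 0.001], 0, 0.38],
  [[0, 0, 0.001], 0, 0.38],
])

```text
time: 33.8
tool_pos: [0.5342, -0.1111, 0.0905]
tool_rot: [-3.142, -0.0, 1.571]
contact_force: [-0.5, 1.8, 0.2]
opening: 0.0429
grip_force: 25.0
```

Emit:
carry_out([
  [[0.0006, 0, 0], 0, 0.38],
  [[0, 0, 0.003], 0, 0.38],
  [[0, 0, 0.004], 0, 0.38],
  [[0, 0, 0], 0, 0.38],
])

```text
time: 34.3
tool_pos: [0.534, -0.1107, 0.083]
tool_rot: [-3.141, -0.0, 1.571]
contact_force: [1.0, 0.7, -1.4]
opening: 0.043
grip_force: 25.0
```

Emit:
carry_out([
  [[0, 0, 0.004], 0, 0.38],
  [[0, 0, 0.004], 0, 0.38],
  [[0, 0, 0], 0, 0.38],
])

```text
time: 34.67
tool_pos: [0.534, -0.1107, 0.0751]
tool_rot: [-3.141, -0.0, 1.571]
contact_force: [-0.3, 0.4, -1.8]
opening: 0.0428
grip_force: 25.0
```

Emit:
carry_out([
  [[0, 0, 0.004], 0, 0.38],
  [[0, 0, 0.004], 0, 0.38],
  [[0, 0, 0.001], 0, 0.38],
  [[0, 0, 0], 0, 0.38],
])

```text
time: 35.17
tool_pos: [0.5342, -0.1107, 0.0664]
tool_rot: [-3.141, -0.0, 1.571]
contact_force: [1.2, -0.7, -2.4]
opening: 0.0428
grip_force: 25.0
```

Support expected at tool z ≈ 0.0636.

Emit:
carry_out([
  [[0, 0, 0.0015], 0, 0.38],
  [[0, 0, 0.0007], 0, 0.38],
  [[0, 0, 0], 0, 0.38],
])

```text
time: 35.55
tool_pos: [0.5343, -0.1107, 0.0643]
tool_rot: [3.142, -0.0, 1.571]
contact_force: [-0.4, 0.1, -1.7]
opening: 0.0428
grip_force: 25.0
```

Emit:
carry_out([
  [[0, 0, 0.0006], 0, 0.38],
  [[0, 0, 0], 0, 0.38],
])

```text
time: 35.8
tool_pos: [0.5343, -0.1107, 0.0637]
tool_rot: [3.142, -0.0, 1.571]
contact_force: [-0.4, 0.8, -1.4]
opening: 0.0428
grip_force: 25.0
```

Emit:
carry_out([
  [[0, 0, 0.0005], 0, 0.38],
  [[0, 0, 0], 0, 0.38],
])

```text
time: 36.05
tool_pos: [0.5343, -0.1107, 0.0635]
tool_rot: [3.141, 0.0, 1.571]
contact_force: [0.1, 0.6, 0.7]
opening: 0.0427
grip_force: 25.0
```

Emit:
carry_out([
  [[0, 0, 0], 0, 1],
  [[0, 0, 0], 0, 1],
  [[0, 0, 0], 0, 1],
  [[0, 0, 0], 0, 1],
  [[0, 0, -0.01], 0, 1],
  [[0, 0, -0.025], 0, 1],
  [[0, 0, -0.025], 0, 1],
  [[0.0335, -0.0102, 0], 0, 1],
  [[0.0335, -0.0102, 0], 0, 1],
  [[0.0335, -0.0102, 0], 0, 1],
  [[0.0335, -0.0102, 0], 0, 1],
  [[0.0335, -0.0102, 0], 0, 1],
  [[0.0335, -0.0102, 0.02], 0, 1],
  [[0.0335, -0.0102, 0.03], 0, 1],
  [[0, 0, 0.03], 0, 1],
  [[0, 0, 0.01], 0, 1],
  [[0, 0, 0], 0, 1],
])

```text
time: 38.17
tool_pos: [0.4631, 0.1235, 0.0335]
tool_rot: [-3.141, -0.0, 1.57]
contact_force: [-0.0, 0.5, -0.9]
opening: 0.0921
grip_force: 0.0
```

Emit:
carry_out([
  [[0.0003, 0, 0.02], 0, 1],
  [[0, 0, 0.015], 0, 1],
  [[0, 0, 0.008], 0, 1],
  [[0, 0, 0.003], 0, 0.25],
  [[0, 0, 0], 0, 0.25],
  [[0, 0, 0], 0, 0.25],
  [[0, 0, 0], 0, 0.25],
  [[0, 0, 0], 0, 0.25],
  [[0, 0, 0], 0, 0.25],
  [[0, 0, 0], 0, 0.25],
  [[0, 0, 0], 0, 0.25],
])

```text
time: 39.55
tool_pos: [0.4629, 0.1241, -0.0127]
tool_rot: [3.141, -0.0, 1.571]
contact_force: [-0.3, -0.1, 1.0]
opening: 0.031
grip_force: 25.0
```

Emit:
carry_out([
  [[0, 0, 0], 0, 0.7],
  [[0, 0, 0], 0, 0.7],
  [[0, 0, 0], 0, 0.7],
  [[0, 0, 0], -0.1746, 0.7],
  [[0, 0, 0], -0.1746, 0.7],
  [[0, 0, 0], -0.1746, 0.7],
  [[0, 0, 0], -0.1746, 0.7],
  [[0, 0, 0], -0.1746, 0.7],
  [[0, 0, 0], -0.1746, 0.7],
  [[0, 0, 0], -0.1746, 0.7],
  [[0, 0, 0], -0.1746, 0.7],
  [[0, 0, 0], -0.174, 0.7],
  [[0, 0, 0], 0, 0.25],
  [[0, 0, 0], 0, 0.25],
  [[0, 0, 0], 0, 0.25],
  [[0, 0, 0], 0, 0.25],
  [[0, 0, 0], 0, 0.25],
])

```text
time: 41.68
tool_pos: [0.4629, 0.1241, -0.0127]
tool_rot: [3.142, 0.0, 3.141]
contact_force: [0.0, 0.2, 0.1]
opening: 0.0306
grip_force: 25.0
```

Emit:
carry_out([
  [[0, 0, -0.01], 0, 0.25],
  [[0, 0, -0.03], 0, 0.25],
  [[0, 0, -0.04], 0, 0.25],
  [[-0.0102, -0.0335, -0.037], 0, 0.25],
  [[-0.0102, -0.0335, 0], 0, 0.25],
  [[-0.0102, -0.0335, 0], 0, 0.25],
  [[-0.0102, -0.0335, 0], 0, 0.25],
  [[-0.0102, -0.0335, 0], 0, 0.25],
  [[-0.0102, -0.0335, 0], 0, 0.25],
  [[-0.0102, -0.0335, 0], 0, 0.25],
  [[0, 0, 0], 0, 0.25],
  [[0, 0, 0], 0, 0.25],
  [[0, 0, 0], 0, 0.25],
  [[0, 0, 0], 0, 0.25],
])

```text
time: 43.42
tool_pos: [0.5341, -0.1095, 0.1044]
tool_rot: [3.141, -0.0, -3.14]
contact_force: [0.6, -0.1, -0.5]
opening: 0.0304
grip_force: 25.0
```

Emit:
carry_out([
  [[0, -0.0003, 0.004], 0, 0.25],
  [[0, 0, 0.003], 0, 0.25],
  [[0, 0, 0.001], 0, 0.25],
  [[0, 0, 0], 0, 0.25],
])

```text
time: 43.92
tool_pos: [0.5342, -0.1107, 0.0961]
tool_rot: [3.141, -0.0, 3.142]
contact_force: [0.8, -0.5, -0.4]
opening: 0.0305
grip_force: 25.0
```

Emit:
carry_out([
  [[0, 0, 0.001], 0, 0.25],
  [[0, 0, 0.001], 0, 0.25],
])

```text
time: 44.18
tool_pos: [0.5343, -0.1107, 0.0942]
tool_rot: [3.142, 0.0, 3.142]
contact_force: [0.3, 0.4, -0.5]
opening: 0.0307
grip_force: 25.0
```

Emit:
carry_out([
  [[0, 0, 0.001], 0, 0.25],
  [[0, 0, 0.001], 0, 0.25],
])

```text
time: 44.42
tool_pos: [0.5343, -0.1107, 0.0922]
tool_rot: [3.141, 0.0, 3.142]
contact_force: [-0.3, 0.5, -0.9]
opening: 0.031
grip_force: 25.0
```

Emit:
carry_out([
  [[0, 0, 0.001], 0, 0.25],
  [[0, 0, 0.001], 0, 0.25],
])

```text
time: 44.68
tool_pos: [0.5343, -0.1107, 0.0902]
tool_rot: [3.141, 0.0, 3.142]
contact_force: [0.2, 1.3, -0.6]
opening: 0.0313
grip_force: 25.0
```

Emit:
carry_out([
  [[0, 0.0002, 0.003], 0, 0.25],
  [[0, 0, 0.003], 0, 0.25],
  [[0, 0, 0], 0, 0.25],
])

```text
time: 45.05
tool_pos: [0.534, -0.1104, 0.0839]
tool_rot: [3.141, -0.001, -3.142]
contact_force: [-0.4, 0.6, -0.0]
opening: 0.0309
grip_force: 25.0
```

Emit:
carry_out([
  [[0, 0, 0.003], 0, 0.25],
  [[0, 0, 0.0015], 0, 0.25],
  [[0, 0, 0], 0, 0.25],
])

```text
time: 45.42
tool_pos: [0.5342, -0.1105, 0.0796]
tool_rot: [3.141, -0.0, 3.142]
contact_force: [-0.8, -0.6, -0.4]
opening: 0.0307
grip_force: 25.0
```

Emit:
carry_out([
  [[0, 0, 0.001], 0, 0.25],
  [[0, 0, 0.0006], 0, 0.25],
  [[0, 0, 0], 0, 0.25],
])

```text
time: 45.8
tool_pos: [0.5342, -0.1105, 0.0781]
tool_rot: [3.142, -0.0, 3.142]
contact_force: [0.1, -0.3, -0.1]
opening: 0.0309
grip_force: 25.0
```

Emit:
carry_out([
  [[0, 0, 0.0005], 0, 0.25],
  [[0, 0, 0], 0, 0.25],
])

```text
time: 46.05
tool_pos: [0.5342, -0.1105, 0.0776]
tool_rot: [3.141, -0.0, 3.142]
contact_force: [0.5, 0.6, -1.0]
opening: 0.0309
grip_force: 25.0
```

Emit:
carry_out([
  [[0, 0, 0.0004], 0, 0.25],
  [[0, 0, 0], 0, 0.25],
])

```text
time: 46.3
tool_pos: [0.5343, -0.1105, 0.0773]
tool_rot: [3.142, 0.0, -3.142]
contact_force: [-0.7, 0.2, -0.8]
opening: 0.0308
grip_force: 25.0
```

Emit:
carry_out([
  [[0, 0, 0.0004], 0, 0.25],
  [[0, 0, 0], 0, 0.25],
])

```text
time: 46.55
tool_pos: [0.5344, -0.1105, 0.0772]
tool_rot: [-3.142, 0.0, 3.142]
contact_force: [-1.9, 0.1, 3.7]
opening: 0.0306
grip_force: 25.0
```

Emit:
carry_out([
  [[0, 0, 0], 0, 0.9],
  [[0, 0, 0], 0, 0.9],
  [[0, 0, 0], 0, 0.9],
  [[0, 0, 0], 0, 0.9],
  [[0, 0, 0], 0, 0.9],
  [[0, 0, -0.01], 0, 0.9],
  [[0, 0, -0.03], 0, 0.9],
  [[0, 0, -0.05], 0, 0.9],
  [[0, 0.05, -0.02], 0, 0.9],
  [[0, 0.06, 0], 0, 0.9],
  [[0, 0.06, 0], 0, 0.9],
  [[0, 0.06, 0], 0, 0.9],
  [[0, 0.04, 0], 0, 0.9],
  [[0, 0, 0], 0, 0.9],
])

```text
time: 48.3
tool_pos: [0.5339, 0.1622, 0.1875]
tool_rot: [3.141, 0.001, -3.137]
contact_force: [-0.1, 0.3, 0.0]
opening: 0.0822
grip_force: 0.0
```

```bash
python3 - <<'E'
from h import *
T=robot.read_camera("top");S=robot.read_camera("scene")
c=[cv2.resize(p["pixels"][v-38:v+38,u-38:u+38],(400,400),interpolation=cv2.INTER_CUBIC) for p,u,v in((T,276,230),(S,244,192))]
cv2.imwrite("pics/end.png",np.hstack(c)[:,:,::-1])
E
```

```text
(no output)
```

View pics/end.png

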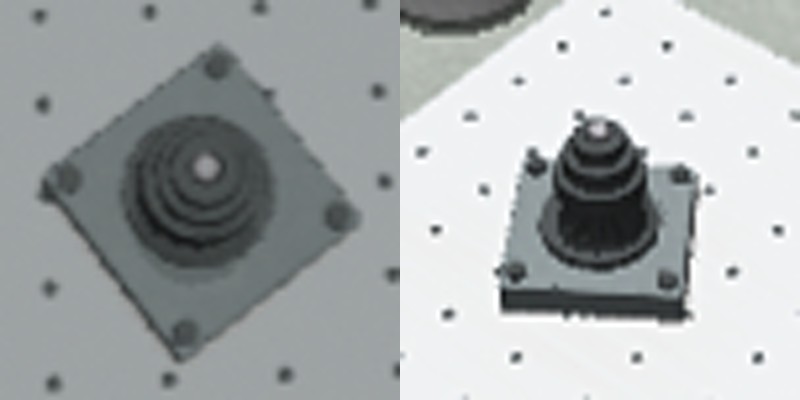

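The crops show the three rings stacked flat in order on the shaft. The shaft tip shows through the narrow ring at about (205,167) in the left crop, and the gripper is clear.

```bash
python3 -c "
from cell import robot
print(robot.hand_in())"
```

```text
the job is handed in; nothing more can be done
None
```

All three spacers are on the shaft, widest at the bottom and narrowest on top. Each was lowered until it rested flat, no force reading passed about 5 N, the gripper is open and clear, and I handed the job in at about 48 s; the hand-in returned no verdict.

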